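# Shut the parts cabinet's door, then hold its lid half open

## Robot

A 7-joint arm with a two-finger parallel gripper is mounted at the origin on the work surface; the furniture and walls round the work are solid. World frame = base frame: x ahead of the robot, y to its left, z up, the work surface at z = 0. Lengths are in mm, angles in degrees, forces in N, time in s.
With the tool pointing down it reaches from about 425 to 800 mm from the base axis. Payload 8.3 kg.
Tool frame: the origin (TCP) lies midway between the tips of the shut fingers; the grasp point (between the pads) lies 19 mm behind it; z points along the fingers, y is the line along which they close (so a half turn about z gives the same grasp; the last joint's range is limited). The gripper opens to 85 mm and grips with 20 to 120 N. Pads are 22 mm wide; open, the fingers measure 114 mm over their backs; the gripper's body (76 mm by 85 mm) begins 54 mm behind the grasp point. The pads swing forward as they close: fully open they stand 13 mm farther back than shut.
Start: joints at [-70.124, 21.967, 0.94, 78.501, -0.361, 79.538, -2.664], TCP at [248.964, 573.254, 231.279] pointing down, gripper open.
Joint ranges: [-169.22, 169.22], [-14.56, 117.87], [-87.37, 89.26], [10.42, 133.3], [-82.24, 262.24], [0.94, 117.77], [-172.7, 172.7]. Speed limits (degrees/s): [136.94, 136.94, 172.46, 172.46, 180, 180, 180].

## Interface

Orientations are given as [roll, pitch, yaw] about the fixed x, y, z axes, in that order (R = Rz(yaw) Ry(pitch) Rx(roll)).
In Python, from cell import manip, imaging, nets gives the robot as it stands.
- The arm moves only by the shell command python3 -m handwheel 'ROWS' [FORCE]. ROWS is JSON, a list of rows, each a list of 7 numbers: the turn, a rotation vector about the tool's x, y, z in degrees, then the shift along the tool's x, y, z in cm, then the opening in per cent of the stroke, from 0 (shut) to 100 (fully open). A call has exactly 10 rows; each row is the pose to reach, as a shift and turn from the pose commanded when the call began, along the tool's axes at that moment; what a row does not reach only later rows make up. A row lasts 1/12 s, in which the tool goes at most 41.7 mm and 7.16 degrees, less where a joint would pass 70% of its speed; a pose out of reach is approached as far as the arm can. A call with a gripper value outside its range is refused whole. The fingers move at their own pace and stop on an object; FORCE is the grip in N (left out, the last holds). Time passes only in rows, so rows that repeat a pose let the fingers close, or fill a call up. It gives the time, the measured TCP pose, the force, the opening and the grip force at its end, in the units of the state.
- manip.read_state(): the state, without advancing time (a new reading comes with each control period).
- imaging.camera(name): name is "side" or "top" or "wrist"; returns (picture, depth): 400x640x3 uint8, red, green, blue; 400x640 float32, mm along the optical axis (not along the pixel's ray), 0 where there is no reading.
- imaging.get_calibration(name): a dict with "fx", "fy", "cx", "cy" (pixels), "origin" and "orientation" of the camera in the world. Camera axes: x right, y up, looking along -z (the intrinsics and any distortion apply to the point x, -y, -z); pixel columns grow to the right and rows downward; lengths in mm; the calibration is good to about 2 mm. The wrist camera is an equidistant fisheye: a pixel r from the principal point sees the ray r / f radians off the axis. A picture is of the moment at which its call begins: read the wrist's pose just before it. get_calibration takes no time and is no camera call; for the wrist camera it gives the pose at the moment of the call.
- manip.finish_job(): hands the job in; it is judged then, once.
Trained networks look in the newest picture that a camera, given by its name, has taken for a name from the list of things; names that differ only in an ending like _2 or _b are one class to them, and where a whole thing is asked for, a point or a joint stands for the part that bears it (a point fixed in the world has none). Each returns a list of dicts, best first, with "score" (0 to 1); they miss things now and then, are a little off and sometimes report something else, mostly with a low value. They report only what shows in the picture. A call takes as long as a camera call.
- nets.search_frame(camera, query): "position" ([x, y, z] in mm, in world coordinates, good to about 4 mm: the middle of the surface that is visible of it).
- nets.masks_of(camera, query): "region" (400x640 bool, what is visible of it).
- nets.spot_point(camera, query): "position" ([x, y, z] in mm, in world coordinates, good to about 4 mm: a listed point, or the origin of a listed thing).
The state is a dict: "time_s": time; "q": joint angles; "joint_vel": joint speeds; "effort": joint torques, N m; "tcp_pos": TCP position; "ee_rot": TCP orientation; "contact_force": force on the tool from outside, world axes, zero at the start; "torque": the same for the moment, N m; "gripper_width": finger opening in mm; "grasp_force": force on a finger pad.
Only numpy, scipy, OpenCV 4.12 (cv2) and the standard library are available. Lean on these libraries where they do the work, as an engineer would, in place of code of your own. Each camera call takes 0.05 s, during which the arm holds its last target. There are 200 camera calls.

## Task

I want to pick small parts out of the top tray of the little blue and grey steel cabinet on the counter. First push its front door, which stands ajar, fully shut until the catch snaps home; then lift the lid, which has a black ball knob on top, to 45 degrees (half-way to upright) and keep holding it there: the lid falls shut by itself, so the job finishes with the gripper still holding it open. Leave the bottle, the tape roll and the padlock around it where they are.

Things in the scene. Friction and masses are not known exactly. Their poses are not given: they have to be found in the camera images.
- cabinet: Grey steel counter cabinet, 160 deep (x) x 200 wide (y) x 130 mm high without the lid, fixed to the worktop (its place and yaw vary). Origin: centre of its underside. Own axes: x from front to back (the door is on the -x side, which faces the robot), y to the left seen from the robot, z up. Closed front plane of the carcass at x = -80 mm; the shut lid's top is at z = 135 mm.
- door (a joint): Angle of the blue front door about its upright hinge at the left (+y) front edge, rad: 0 = shut in the catch, growing as the free right edge swings out towards the robot. Starts ajar at 0.22 to 0.42. Swings freely; a sprung ball catch resists from about 0.07 rad (some 5 N near the free edge), snaps over at 0.03 and then keeps it at 0. Unless pushed past that it stays ajar.
- door_hinge (a point): Point on the door's hinge line at half the door's height (67 mm above the worktop), on the plane of the door's back face.
- door_edge (a point): Point on the door's outer (front) face at its free edge, half-way up (z = 67 mm), 196 mm from the hinge line. The door is a flat panel 196 wide x 120 high (z = 7 to 127 mm) x 5 mm thick over the whole front. A thin bright finger strip at the free edge and a label frame mid-door stand out a little but do not obstruct.
- lid (a joint): Opening angle of the blue lid about the level hinge along the cabinet's top rear edge, rad: 0 = shut, 0.785 = 45 degrees, pi/2 = upright, stop at 1.9. Starts shut at 0; about 0.4 kg, low friction, so it falls shut when let go below upright.
- lid_knob (a point): Centre of the black 32 mm ball knob on a 9 mm stem on the lid's centre line, 35 mm above the lid's top face. With the lid shut it is at cabinet x = -50, y = 0, z = 170 mm: 130 mm in front of and 40 mm above the hinge line, about which it turns with the lid. Gripped from left and right (along cabinet y) it can pivot between the fingers, so the gripper may stay pointing down.
- lid_hinge (a point): Middle of the lid's hinge line, along the cabinet's y, at cabinet x = +80, y = 0, z = 130 mm. The lid is a 166 (x) x 204 (y) mm plate; its front edge overhangs the carcass by 5 mm.
- oil_bottle_mid (a point): Centre of a white bottle with blue cap, 48 mm diameter, 84 mm high, upright to the right of the cabinet; bystander.
- tape_roll_mid (a point): Centre of a roll of tan tape lying flat, 90 mm diameter, 48 mm high, to the left of the cabinet; bystander.
- padlock_mid (a point): Centre of a brass padlock standing upright, 38 mm wide, 16 mm thick, 53 mm high, in front and to the left of the cabinet; bystander.

How it is judged (in metres and radians):
On the way, in this order (a step that is already met when the one before it is completed fails the run):
1. the door is pushed shut and sits in its catch (value of joint door below 0.02 rad), for 0.3 s.
2. the lid is lifted to 45 degrees and held there (value of joint lid between 0.68 and 0.89 rad), for 0.5 s.
At the end, for the whole second after the job is handed in: The door is seated in its catch (within 0.02 rad of shut), the lid stands still at 45 degrees within 6 degrees, carried by the fingers (they press on the lid or its knob with more than 0.5 N) (all of step 2 and value of joint door below 0.02 rad and velocity of joint lid between -0.1 and 0.1 rad/s and contact force between the fingers and lid above 0.5 N); the arm keeps its last pose, push and grip.
It fails at once if a bystander (bottle, tape roll or padlock) is moved more than 30 mm (distance of any of oil_bottle_mid, tape_roll_mid, padlock_mid from where it was at the start of the episode above 0.03 m).
It also fails if it takes over 51 s, if anything falls off the work surface, if the arm or the gripper's body presses on something with over 40 N, if the wrist force passes 120 N, or if a joint passes its speed limit or range.

## Working session

There is one attempt and no reset: what is moved stays moved. The work goes in short steps, Python scripts to look and compute and a shell command to move; the robot and the scene stay as the last step left them, time stands still between calls to the robot, and variables do not carry over. Pictures are saved under pics/ and viewed, at most 10 in all, crops included, and the job is handed in when it is done.

```bash
mkdir -p pics; python3 - <<'E'
from cell import manip, imaging, nets
import cv2, numpy as np
s=manip.read_state(); print(s['time_s'],s['tcp_pos'],s['ee_rot'],s['gripper_width'])
for c in ("top","side"):
    im,d=imaging.camera(c); cv2.imwrite(f"pics/{c}0.png",im[:,:,::-1])
    for q in ("cabinet","door_hinge","door_edge","lid_knob","lid_hinge","oil_bottle_mid","tape_roll_mid","padlock_mid"):
        r=nets.spot_point(c,q)
        print(c,q,[(np.round(x['position']).tolist(),round(x['score'],2)) for x in r[:2]])
E
```

```text
0.0 [248.80365429 572.80829009 230.28090782] [-1.79889565e+02  2.54312086e-03  1.56523247e+02] 85.69405399278519
top cabinet [([583.0, 152.0, 1.0], 0.73)]
top door_hinge [([481.0, 232.0, 65.0], 0.75)]
top door_edge [([670.0, -4.0, 44.0], 0.7), ([472.0, 37.0, 68.0], 0.68)]
top lid_knob [([532.0, 142.0, 169.0], 0.67)]
top lid_hinge [([659.0, 181.0, 131.0], 0.79)]
top oil_bottle_mid [([668.0, -3.0, 42.0], 0.77)]
top tape_roll_mid []
top padlock_mid []
side cabinet [([581.0, 152.0, 4.0], 0.59)]
side door_hinge [([482.0, 232.0, 69.0], 0.85)]
side door_edge [([473.0, 30.0, 72.0], 0.64)]
side lid_knob [([540.0, 142.0, 173.0], 0.79)]
side lid_hinge [([663.0, 175.0, 129.0], 0.68)]
side oil_bottle_mid []
side tape_roll_mid [([540.0, 332.0, 26.0], 0.56), ([665.0, 176.0, 128.0], 0.5)]
side padlock_mid [([408.0, 292.0, 25.0], 0.54)]
```

View pics/top0.png

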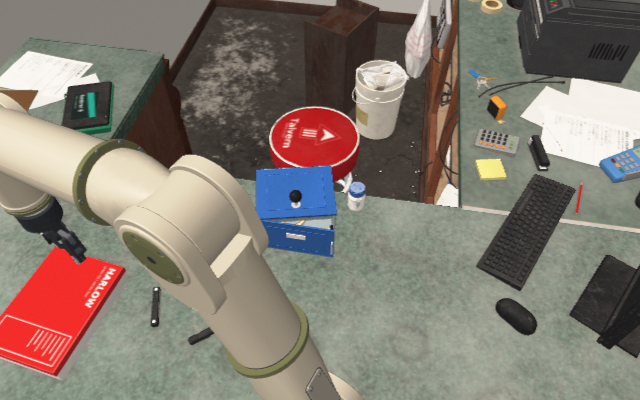

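View pics/side0.png

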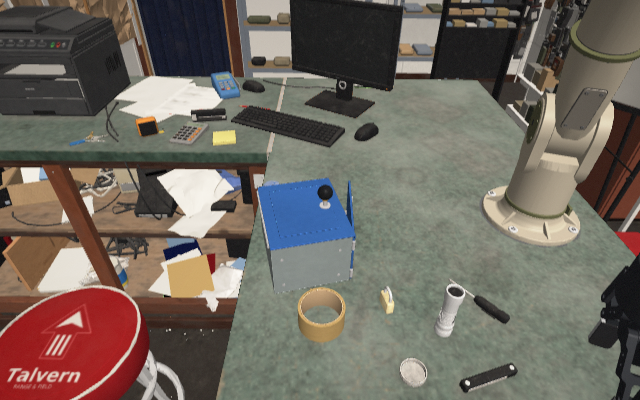

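The top view shows the cabinet around (295,205), its knob at (295,197) and the bottle at (357,195). The side view shows the door ajar at (350,215), the tape at (321,315) and the padlock at (388,300). Next I'll refine the cabinet yaw from the lid's depth points.

```bash
cat > h.py <<'E'
from cell import manip, imaging, nets
import numpy as np, cv2
from scipy.spatial.transform import Rotation as R
def world(cam,d,mask):
    k=imaging.get_calibration(cam); v,u=np.nonzero(mask&(d>0)); z=d[v,u]
    p=np.c_[(u-k['cx'])/k['fx']*z,-(v-k['cy'])/k['fy']*z,-z]
    return p@R.from_euler('xyz',k['orientation'],degrees=True).as_matrix().T+k['origin']
def go(target,yaw):  # tool-frame turn (deg) and shift (cm) to a tool-down pose with given yaw
    s=manip.read_state(); A=R.from_euler('xyz',s['ee_rot'],degrees=True)
    B=R.from_euler('xyz',[180,0,yaw],degrees=True)
    print(s['time_s'],np.round(s['tcp_pos'],1),np.round(s['ee_rot'],1),'turn',np.round((A.inv()*B).as_rotvec(degrees=True),1),'shift',np.round(A.inv().apply(np.array(target)-s['tcp_pos'])/10,2))
E
python3 - <<'E'
from h import *
for c in ("top","side"):
    k=imaging.get_calibration(c); print(c,k['orientation'])
    im,d=imaging.camera(c); m=nets.masks_of(c,"lid")
    p=world(c,d,m[0]['region']); p=p[abs(p[:,2]-135)<6]
    r=cv2.minAreaRect(p[:,:2].astype(np.float32)); print(c,m[0]['score'],len(p),r)
go([425,50,231],17-180+0)
go([425,50,231],17)
E
```

```text
top [ 38.40176582  -0.41426336 -80.50026715]
top 0.56 3631 ((580.2156982421875, 156.01242065429688), (171.75479125976562, 201.833740234375), 14.389456748962402)
side [  52.78908542   -0.66101759 -179.90175489]
side 0.81 4845 ((583.1173706054688, 155.52395629882812), (167.67849731445312, 206.89173889160156), 13.862645149230957)
1.1 [248.9 573.2 231.3] [-180.    -0.   156.5] turn [ -0.   -0.  -40.5] shift [-3.699e+01 -4.098e+01  3.000e-02]
1.1 [248.9 573.2 231.3] [-180.    -0.   156.5] turn [ -0.    0.  139.5] shift [-3.699e+01 -4.098e+01  3.000e-02]
```

```bash
python3 -m handwheel '[[0,0,-2,-2,-2,0,0],[0,0,-6,-5,-5,0,0],[0,0,-10,-8,-8,0,0],[0,0,-14,-11,-11,0,0],[0,0,-18,-14,-15,0,0],[0,0,-22,-17,-18,0,0],[0,0,-26,-20,-21,0,0],[0,0,-30,-23,-24,0,0],[0,0,-34,-25,-26,0,0],[0,0,-37.5,-26,-28,0,0]]' 20; python3 -c "
from h import *
go([432,50,231],-166);go([432,50,85],-166)"
```

```text
time_s: 1.93
tcp_pos: [378.2, 208.1, 231.7]
ee_rot: [-180.0, 0.1, -166.1]
contact_force: [0.6, 0.4, -0.2]
gripper_width: 0.0
grasp_force: 0.0
1.9333 [378.2 208.1 231.7] [-1.800e+02  1.000e-01 -1.661e+02] turn [-0.   0.1 -0.1] shift [ -1.43 -16.64   0.07]
1.9333 [378.2 208.1 231.7] [-1.800e+02  1.000e-01 -1.661e+02] turn [-0.   0.1 -0.1] shift [ -1.41 -16.63  14.67]
```

```bash
python3 -m handwheel '[[0,0,0,-0.5,-3,0,0],[0,0,0,-1,-6,0,0],[0,0,0,-1.4,-10,0,0],[0,0,0,-1.4,-13,0,0],[0,0,0,-1.4,-16,0,0],[0,0,0,-1.4,-16.6,3,0],[0,0,0,-1.4,-16.6,6,0],[0,0,0,-1.4,-16.6,9,0],[0,0,0,-1.4,-16.6,12,0],[0,0,0,-1.4,-16.6,14.5,0]]'; python3 - <<'E'
from h import *
im,d=imaging.camera("top"); cv2.imwrite("pics/top1.png",cv2.resize(im[120:300,200:440,::-1],None,fx=3,fy=3))
go([432,50,85],-166)
c=np.array([583.5,156]);a=np.radians(14);M=np.array([[np.cos(a),-np.sin(a)],[np.sin(a),np.cos(a)]])
t=c+M@[-96,-80]; print(t); go([*t,85],-166)
print([(x['position'],x['score']) for x in nets.spot_point("top","door_edge")])
E
```

```text
time_s: 2.77
tcp_pos: [429.2, 54.9, 84.7]
ee_rot: [180.0, -0.0, -166.0]
contact_force: [0.2, -0.5, -0.8]
gripper_width: 0.1
grasp_force: 0.0
2.8167 [426.5  54.5  80.8] [-180.    -0.4 -166. ] turn [-0.  -0.4  0. ] shift [-0.42 -0.57 -0.43]
[509.70536193  55.15183992]
2.8167 [426.5  54.5  80.8] [-180.    -0.4 -166. ] turn [-0.  -0.4  0. ] shift [-8.09 -1.96 -0.48]
[]
```

View pics/top1.png

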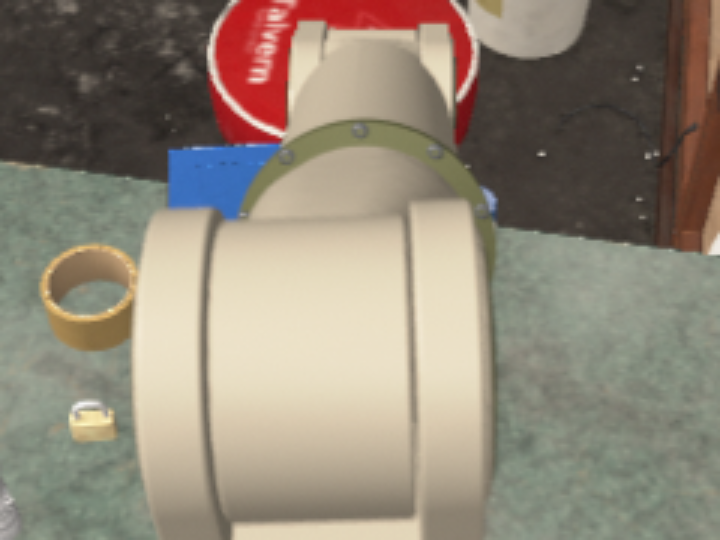

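The arm hides the door from above; the padlock and tape are undisturbed. I'll push along cabinet x.

```bash
python3 -m handwheel '[[0,0,0,-1,-1,-0.4,0],[0,0,0,-2,-1.5,-0.4,0],[0,0,0,-3,-1.7,-0.4,0],[0,0,0,-4,-1.7,-0.4,0],[0,0,0,-5,-1.7,-0.4,0],[0,0,0,-5.8,-1.7,-0.4,0],[0,0,0,-6.5,-1.7,-0.4,0],[0,0,0,-7,-1.7,-0.4,0],[0,0,0,-7.4,-1.7,-0.4,0],[0,0,0,-7.6,-1.7,-0.4,0]]'; python3 - <<'E'
from h import *
im,d=imaging.camera("side"); cv2.imwrite("pics/side1.png",cv2.resize(im[130:310,220:460,::-1],None,fx=3,fy=3))
go([509.7,55.2,85],-166)
E
```

```text
time_s: 3.7
tcp_pos: [507.4, 57.0, 89.9]
ee_rot: [-180.0, -0.1, -166.0]
contact_force: [-10.8, -3.0, 2.8]
gripper_width: -0.0
grasp_force: 0.0
3.75 [507.3  57.1  89.8] [-1.80e+02 -1.00e-01 -1.66e+02] turn [-0.  -0.1  0. ] shift [-0.19 -0.24  0.48]
```

View pics/side1.png

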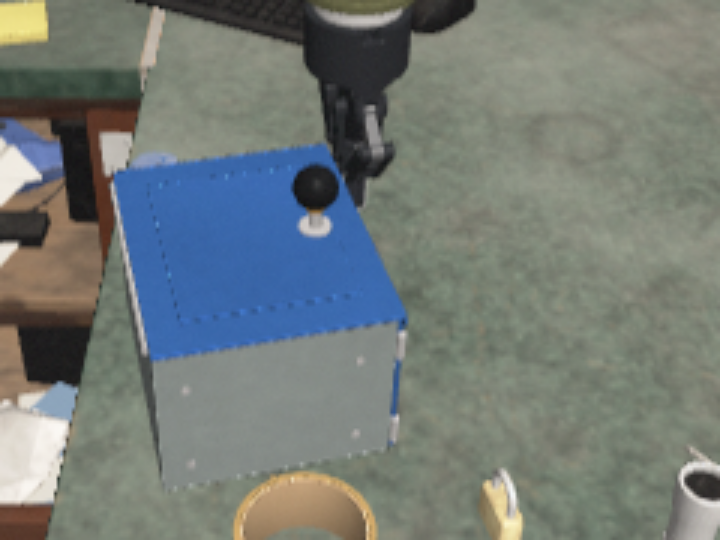

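In the crop the fingers are on the door at about (360,185), and the door looks nearly flush. The force is 11 N, so I'll press on to make sure it is seated.

```bash
python3 -m handwheel '[[0,0,0,-0.1,0,0,0],[0,0,0,-0.2,0,0,0],[0,0,0,-0.3,0,0,0],[0,0,0,-0.4,0,0,0],[0,0,0,-0.5,0,0,0],[0,0,0,-0.5,0,0,0],[0,0,0,-0.5,0,0,0],[0,0,0,-0.5,0,0,0],[0,0,0,-0.5,0,0,0],[0,0,0,-0.5,0,0,0]]'
```

```text
time_s: 4.58
tcp_pos: [507.0, 57.0, 88.0]
ee_rot: [179.9, -0.7, -166.0]
contact_force: [-18.3, -3.9, 2.8]
gripper_width: 0.4
grasp_force: 0.0
```

The position didn't move while the force rose to 18 N, so the door is seated. Retreat and rise.

```bash
python3 -m handwheel '[[0,0,0,1.5,0,0,0],[0,0,0,3,0,0,0],[0,0,0,4,0,-1,0],[0,0,0,4,0,-4,50],[0,0,0,4,0,-8,100],[0,0,0,4,0,-12,100],[0,0,0,4,2,-16,100],[0,0,0,3,5,-18,100],[0,0,0,1,7,-18,100],[0,0,0,-1,8.5,-18,100]]' 40; python3 - <<'E'
from h import *
im,d=imaging.camera("side"); cv2.imwrite("pics/side2.png",cv2.resize(im[130:310,220:460,::-1],None,fx=3,fy=3))
for q in ("door_edge","lid_knob"): print(q,[(np.round(x['position']),round(x['score'],2)) for x in nets.spot_point("side",q)])
m=nets.masks_of("side","lid_knob")
print([(np.median(world("side",d,x['region']),axis=0),x['region'].sum(),x['score']) for x in m])
im,d=imaging.camera("wrist"); cv2.imwrite("pics/wrist2.png",im[:,:,::-1])
for q in ("door_edge","lid_knob"): print(q,[(np.round(x['position']),round(x['score'],2)) for x in nets.spot_point("wrist",q)])
go([535,143.8,240],-166)
E
```

```text
time_s: 5.42
tcp_pos: [502.4, 146.7, 273.0]
ee_rot: [179.8, 0.3, -165.8]
contact_force: [0.3, -0.3, -0.9]
gripper_width: 83.5
grasp_force: 0.0
door_edge [(array([409., 292.,  26.]), 0.48)]
lid_knob [(array([541., 142., 173.]), 0.73)]
[(array([582.69722496, 172.31714346, 136.93176841]), np.int64(5037), 0.81)]
door_edge [(array([530.,  40.,  64.]), 0.91)]
lid_knob [(array([531., 145., 167.]), 0.79)]
5.7667 [501.4 142.2 270.3] [-180.    -0.  -166.1] turn [-0.  -0.  -0.1] shift [-3.3  -0.65  3.03]
```

View pics/side2.png

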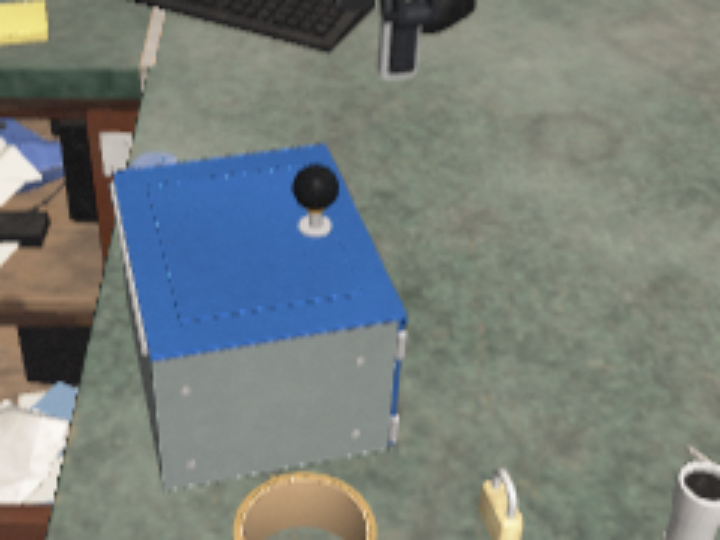

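View pics/wrist2.png

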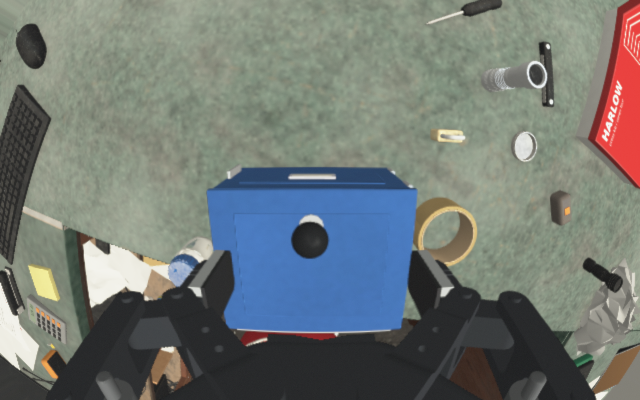

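The door lies flush with the carcass, and the measured edge at (530,40) fits shut. In the wrist view the knob is at (310,240), between the fingers. I'll descend and grip.

```bash
python3 -m handwheel '[[0,0,0,-1,-0.2,1,100],[0,0,0,-2,-0.4,3,100],[0,0,0,-3,-0.6,5,100],[0,0,0,-3.3,-0.65,7,100],[0,0,0,-3.3,-0.65,9,100],[0,0,0,-3.3,-0.65,10.5,100],[0,0,0,-3.3,-0.65,11.5,100],[0,0,0,-3.3,-0.65,12.1,100],[0,0,0,-3.3,-0.65,12.1,100],[0,0,0,-3.3,-0.65,12.1,100]]' 40; python3 - <<'E'
from h import *
im,d=imaging.camera("wrist"); cv2.imwrite("pics/wrist3.png",im[:,:,::-1])
go([534.8,143.8,149],-166)
E
```

```text
time_s: 6.6
tcp_pos: [535.3, 144.7, 150.0]
ee_rot: [180.0, 0.0, -166.0]
contact_force: [0.2, 0.5, -1.4]
gripper_width: 85.5
grasp_force: 0.0
6.65 [535.6 144.9 150.4] [ 1.80e+02  1.00e-01 -1.66e+02] turn [0.  0.1 0. ] shift [ 0.11 -0.08  0.14]
```

View pics/wrist3.png

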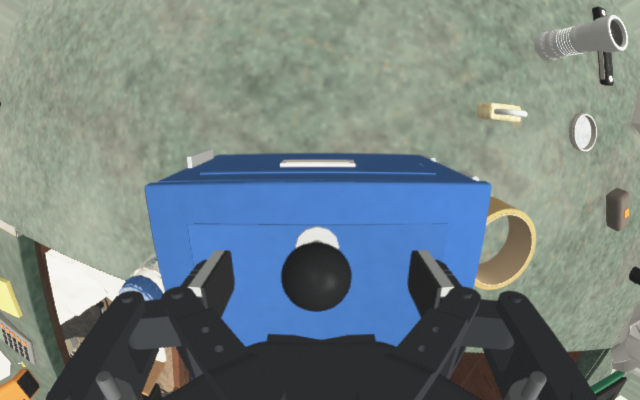

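The knob at (316,277) lies level with the pads at (215,275) and (430,275). Closing.

```bash
python3 -m handwheel '[[0,0,0,0,-0.1,0,60],[0,0,0,0,-0.1,0,30],[0,0,0,0,-0.1,0,20],[0,0,0,0,-0.1,0,20],[0,0,0,0,-0.1,0,20],[0,0,0,0,-0.1,0,20],[0,0,0,0,-0.1,0,20],[0,0,0,0,-0.1,0,20],[0,0,0,0,-0.1,0,20],[0,0,0,0,-0.1,0,20]]' 50; python3 -c "
import numpy as np
for t in range(2,49,2):
  a=np.radians(t);print(t,np.round([-(13-13*np.cos(a)+4*np.sin(a)),-(13*np.sin(a)+4*np.cos(a)-4)],2))"
```

```text
time_s: 7.48
tcp_pos: [535.9, 142.6, 150.0]
ee_rot: [-179.9, 0.0, -166.0]
contact_force: [-0.4, -4.8, 4.9]
gripper_width: 29.7
grasp_force: 48.9
2 [-0.15 -0.45]
4 [-0.31 -0.9 ]
6 [-0.49 -1.34]
8 [-0.68 -1.77]
10 [-0.89 -2.2 ]
12 [-1.12 -2.62]
14 [-1.35 -3.03]
16 [-1.61 -3.43]
18 [-1.87 -3.82]
20 [-2.15 -4.21]
22 [-2.45 -4.58]
24 [-2.75 -4.94]
26 [-3.07 -5.29]
28 [-3.4  -5.63]
30 [-3.74 -5.96]
32 [-4.1  -6.28]
34 [-4.46 -6.59]
36 [-4.83 -6.88]
38 [-5.22 -7.16]
40 [-5.61 -7.42]
42 [-6.02 -7.67]
44 [-6.43 -7.91]
46 [-6.85 -8.13]
48 [-7.27 -8.34]
```

```bash
python3 -m handwheel '[[0,0,0,-0.15,0,-0.45,20],[0,0,0,-0.31,0,-0.9,20],[0,0,0,-0.49,0,-1.34,20],[0,0,0,-0.68,0,-1.77,20],[0,0,0,-0.89,0,-2.2,20],[0,0,0,-1.12,0,-2.62,20],[0,0,0,-1.35,0,-3.03,20],[0,0,0,-1.61,0,-3.43,20],[0,0,0,-1.87,0,-3.82,20],[0,0,0,-2.15,0,-4.21,20]]' 50
```

```text
time_s: 8.32
tcp_pos: [556.0, 147.8, 190.8]
ee_rot: [-179.9, -0.1, -166.1]
contact_force: [1.7, -4.1, -6.6]
gripper_width: 29.3
grasp_force: 49.8
```

```bash
python3 -m handwheel '[[0,0,0,-0.37,0,-0.46,20],[0,0,0,-0.76,0,-0.91,20],[0,0,0,-1.17,0,-1.34,20],[0,0,0,-1.59,0,-1.75,20],[0,0,0,-2.04,0,-2.15,20],[0,0,0,-2.49,0,-2.53,20],[0,0,0,-2.97,0,-2.88,20],[0,0,0,-3.46,0,-3.21,20],[0,0,0,-3.97,0,-3.52,20],[0,0,0,-4.49,0,-3.81,20]]' 50; python3 - <<'E'
from h import *
im,d=imaging.camera("side"); cv2.imwrite("pics/side4.png",cv2.resize(im[60:310,180:480,::-1],None,fx=2.4,fy=2.4))
print([(np.round(x['position']),round(x['score'],2)) for x in nets.spot_point("side","lid_knob")])
m=nets.masks_of("side","lid")
p=world("side",d,m[0]['region']); a=np.radians(14); x=(p[:,:2]-[583.5,156])@[np.cos(a),np.sin(a)]; y=(p[:,:2]-[583.5,156])@[-np.sin(a),np.cos(a)]
k=(p[:,2]>150)&(abs(y)<100); f=np.polyfit(x[k],p[k,2],1); print(k.sum(),f,np.degrees(np.arctan(-f[0])))
for _ in range(3):   # robust
    r=abs(np.polyval(f,x)-p[:,2]); k=k&(r<8); f=np.polyfit(x[k],p[k,2],1)
print(k.sum(),f,np.degrees(np.arctan(-f[0])), y[k].min(),y[k].max())
s=manip.read_state(); print(s['tcp_pos'],s['gripper_width'],s['contact_force'])
E
```

```text
time_s: 9.15
tcp_pos: [599.4, 158.8, 229.0]
ee_rot: [-179.9, -0.2, -166.0]
contact_force: [0.1, -5.4, -6.4]
gripper_width: 29.5
grasp_force: 50.0
[(array([600., 157., 248.]), 0.93)]
3643 [ -0.87872052 211.60663041] 41.30643642449505
3542 [ -0.87749172 210.97809494] 41.26668338909714 -99.64635945067498 99.94107068572144
[599.66377285 158.8282547  228.92991735] 29.403787659439367 [-0.09701075 -4.7342521  -4.20415114]
```

View pics/side4.png

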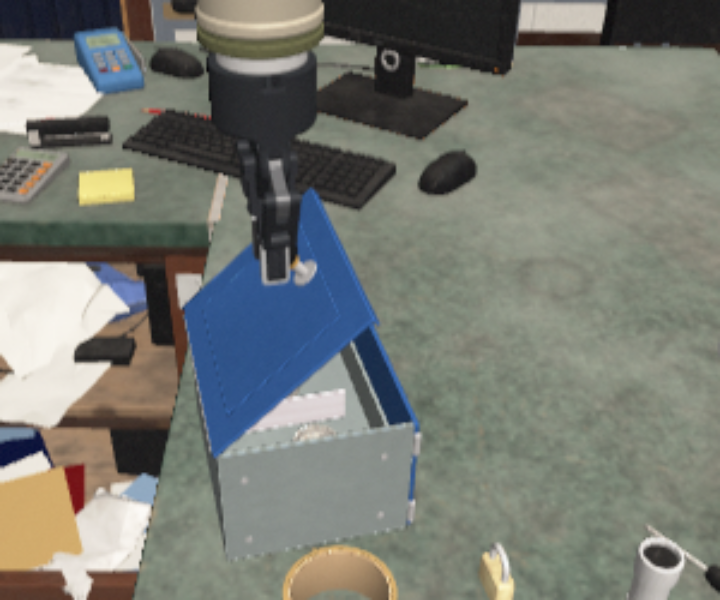

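The lid is open at about 41–45°, with the gripper on the knob at (285,265) and the door shut. I'll nudge it 1.5° to centre it in the tolerance, then hold.

```bash
python3 -m handwheel '[[0,0,0,-0.1,0,-0.05,20],[0,0,0,-0.2,0,-0.1,20],[0,0,0,-0.3,0,-0.15,20],[0,0,0,-0.3,0,-0.15,20],[0,0,0,-0.3,0,-0.15,20],[0,0,0,-0.3,0,-0.15,20],[0,0,0,-0.3,0,-0.15,20],[0,0,0,-0.3,0,-0.15,20],[0,0,0,-0.3,0,-0.15,20],[0,0,0,-0.3,0,-0.15,20]]'; python3 -c "
from h import *
print(manip.finish_job())"
```

```text
time_s: 10.13
tcp_pos: [602.2, 159.5, 230.2]
ee_rot: [-179.9, -0.1, -166.0]
contact_force: [0.5, -5.1, -5.1]
gripper_width: 29.8
grasp_force: 50.8
the job is handed in; nothing more can be done
None
```

The job is handed in, but it returned no verdict: the door was pushed shut, the gripper holds the lid by its knob at about 45° (my estimates ran from 43° to 46°), and the bottle, tape roll and padlock were not touched.

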